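Zero the leather splitter and open its gap a quarter turn

ROBOT

A 6-joint arm with a two-finger parallel gripper is mounted at the origin on the work surface. World frame = base frame: x ahead of the robot, y to its left, z up, the work surface at z = 0. Lengths are in m, angles in degrees, forces in N, time in s.
With the tool pointing down it reaches from about 0.3 to 0.775 m from the base axis. Payload 14.6 kg.
Tool frame: the origin (TCP) lies at the very end of the fingers, on their centre line; the grasp point (between the pads) lies 19 mm behind it; z points along the fingers, y is the direction in which the jaws open and shut (so a half turn about z gives the same grasp; the last joint's range is limited). The gripper opens to 85 mm and grips with 20 to 120 N. Pads are 22 mm wide; open, the fingers measure 114 mm over their backs; the gripper's body (76 mm by 85 mm) begins 54 mm behind the grasp point. The pads swing forward as they close: fully open they stand 13 mm farther back than shut.
Start: joints at [64.996, 17.183, 87.147, -0, 75.671, -3.816], TCP at [0.199, 0.513, 0.231] pointing down, gripper open.
Joint ranges: [-173.82, 173.82], [-45.26, 126.66], [13.44, 144.39], [-59.66, 239.66], [0, 175.72], [-146.38, 146.38]. Speed limits (degrees/s): [127.2, 127.2, 147.25, 180, 180, 180].

INTERFACE

Orientations are given as [roll, pitch, yaw] about the fixed x, y, z axes, in that order (R = Rz(yaw) Ry(pitch) Rx(roll)).
In Python, from bench import r gives the robot as it stands. The module is installed in compiled form; this text tells all that it offers. Calls block until the motion is done:
- r.move_pose(position, orientation): joint-space move of the TCP to a pose.
- r.move_straight(position, frame=None, vel=0.15): straight line of the TCP; frame=None keeps the orientation; vel is the mean speed in m/s.
- r.movej(angles): joint-space move.
- r.set_gripper(opening, squeeze=None): opening from 0.0 (shut) to 1.0 (fully open); squeeze is the grip in N (None keeps the last); returns when the fingers have stopped.
- r.pause(seconds).
- r.solve_ik(position, orientation): joint angles nearest the present ones, or None.
- r.snapshot(name): name is "scene" or "top"; returns a dict with "img" (420x560x3 uint8, red, green, blue), "fx", "fy", "cx", "cy" (pixels), "view" (4x4, takes a point from world to camera coordinates). Camera axes: x right, y down, z forward; pixel columns grow to the right and rows downward; lengths in m; the calibration is good to about 2 mm. A picture is of the moment at which its call begins. There is no depth.
A pose or a line that the arm cannot do raises r.PlanningError and nothing moves.
- r.job_done(): hands the job in, once; it reports no verdict.
Readings, each from a call of its own:
- r.get_time(): time.
- r.get_joints(): joint angles.
- r.get_joint_vel(): joint speeds.
- r.get_joint_efforts(): joint torques, N m.
- r.get_eef_pos(): TCP position.
- r.get_tcp_rot(): TCP orientation.
- r.get_wrist_force(): force on the tool from outside, world axes, zero at the start.
- r.get_torque(): the same for the moment, N m.
- r.get_width(): opening from 0.0 (shut) to 1.0 (fully open).
Only numpy, scipy, OpenCV 4.12 (cv2) and the standard library are available. Lean on these libraries where they do the work, as an engineer would, in place of code of your own. Each camera call takes 0.05 s, during which the arm holds its last target.

TASK

Set the cutting gap of the leather splitter: turn the wing screw on top of it clockwise (seen from above) until it bottoms, then back it off a quarter turn from there and leave it. Do not knock the shoe last, the glue tin or the hammer about.

Things in the scene. Friction and masses are not known exactly. Their poses are not given: they have to be found in the camera images.
- splitter: bench leather splitter, fixed: dark grey frame, foot plate 150 x 200 mm, two side cheeks, roller and blade between them; across the top a bridge 36 mm wide, 172 mm long (along y), its flat top 108 mm above the bench, with a fixed round dark cap (22 mm wide, 8 mm high) near each end. Origin: centre of the foot plate's underside, at bench height; z up. Place and yaw differ each time.
- screw_axis (a point): centre of the steel wing screw's head, on its upright axis, 150 mm above the bench, over the splitter's origin; turns with it (x along one wing, z up). Hub 26 mm wide, from 10 mm below to 13 mm above this point; two equal flat wings on opposite sides, 100 mm tip to tip, 10 mm thick, 20 mm high (140 to 160 mm above the bench). Open below the wings down to the bridge except a 30 mm wide collar.
- wing_tip (a point): end of one of the two equal wings, at mid height, 50 mm out from the axis; same axes as screw_axis. Beside a wing there is room for lowered fingertips to push it round
- wing_screw (a joint): turn of the wing screw, rad: 0 = bottomed (hard stop), growing as it is backed off anticlockwise seen from above (1.57 = a quarter turn off the bottom; range ends at 4.6). Starts at 0.9 to 2.7. Takes about 0.12 N m to turn (3 N on a wing 40 mm out), stays where it is left, does not rise or sink. The wings' bottomed direction varies with how the splitter stands.
- shoe_last: loose yellow-brown wooden shoe last, 255 x 86 x 82 mm, lying sole down; origin under its middle, x towards the toe; leave it alone
- glue_tin: loose closed metal tin, 76 mm across, 85 mm high, standing; origin at the centre of its underside; leave it alone
- hammer: loose hammer with a dark wooden handle, 240 mm long, lying flat; origin under the middle of its length, x towards the head; leave it alone

How it is judged (in metres and radians):
On the way:
1. the wing screw is turned in until it bottoms (value of joint wing_screw below 0.06 rad), for 0.1 s.
At the end, for the whole second after the job is handed in: After having bottomed (within 0.06 rad of the stop), the wing screw rests a quarter turn off the bottom: 1.57 rad, give or take 0.30 rad (17 degrees) (value of joint wing_screw between 1.27 and 1.87 rad and velocity of joint wing_screw between -0.05 and 0.05 rad/s); the robot touches nothing.
It fails at once if the shoe last, the glue tin or the hammer is knocked more than 30 mm away (distance of any of shoe_last, glue_tin, hammer from where it was at the start of the episode above 0.03 m).
It also fails if it takes over 58 s, if anything falls off the work surface, if the arm or the gripper's body presses on something with over 40 N, if the wrist force passes 120 N, or if a joint passes its speed limit or range.

## Working session

There is one attempt and no reset: what is moved stays moved. The work goes in short steps, each a Python script; the robot and the scene stay as the last script left them, time stands still between calls to the robot, and variables do not carry over. Pictures are saved under pics/ and viewed, and the job is handed in when it is done.

```bash
ls; mkdir -p pics; python3 - <<'E'
from bench import r
import cv2,numpy as np,pickle
for n in("scene","top"):
    s=r.snapshot(n); cv2.imwrite(f"pics/{n}0.png",s["img"][:,:,::-1]); pickle.dump(s,open(f"{n}0.pkl","wb"))
    print(n,s["fx"],s["fy"],s["cx"],s["cy"]);print(np.round(s["view"],4))
print(r.get_time(),r.get_width(),r.get_eef_pos(),r.get_tcp_rot())
E
```

```text
pics
scene 492.17319932431013 492.17319932431013 287.4623160333828 211.72424602149567
[[ 7.0000e-01  7.1410e-01  1.0000e-04 -4.5040e-01]
 [ 4.3050e-01 -4.2180e-01 -7.9790e-01 -1.4250e-01]
 [-5.6980e-01  5.5860e-01 -6.0270e-01  1.3805e+00]
 [ 0.0000e+00  0.0000e+00  0.0000e+00  1.0000e+00]]
top 535.772347067194 535.772347067194 274.8255112057641 203.26741868815077
[[-7.7600e-02 -9.9700e-01  1.0000e-04  8.8900e-02]
 [-9.7380e-01  7.5800e-02 -2.1430e-01  6.2560e-01]
 [ 2.1360e-01 -1.6700e-02 -9.7680e-01  1.0209e+00]
 [ 0.0000e+00  0.0000e+00  0.0000e+00  1.0000e+00]]
0.1 0.9974969168392039 [0.1986898  0.51263818 0.23079019] [-1.79943128e+02 -3.20413068e-03  1.58814370e+02]
```

View pics/scene0.png

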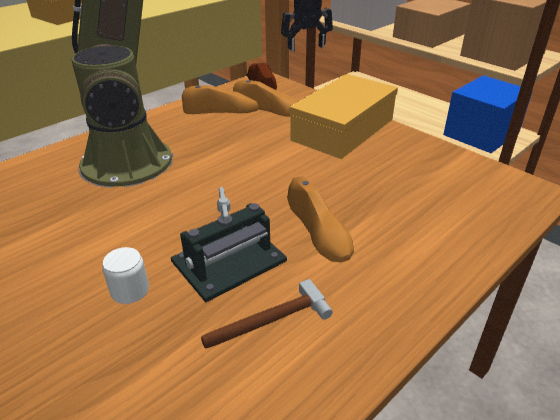

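View pics/top0.png

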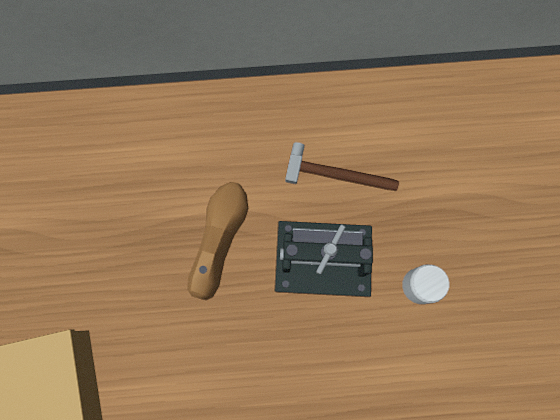

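The splitter is at about (324,258) in the top view. Its wing screw has the hub near (330,249) and tips near (342,228) and (320,271). The last is to its left, the tin to its right and the hammer behind it. I'll zoom in on both views.

```bash
python3 - <<'E'
import cv2
a=cv2.imread("pics/top0.png")[205:305,265:385]; cv2.imwrite("pics/topz.png",cv2.resize(a,None,fx=6,fy=6,interpolation=cv2.INTER_CUBIC)) 
a=cv2.imread("pics/scene0.png")[180:300,165:295]; cv2.imwrite("pics/scz.png",cv2.resize(a,None,fx=5,fy=5,interpolation=cv2.INTER_CUBIC))
E
```

```text
(no output)
```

View pics/topz.png

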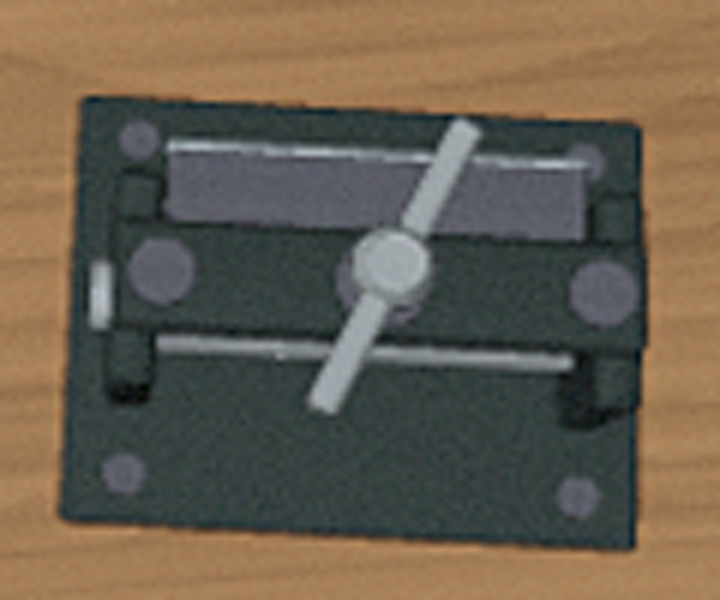

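View pics/scz.png

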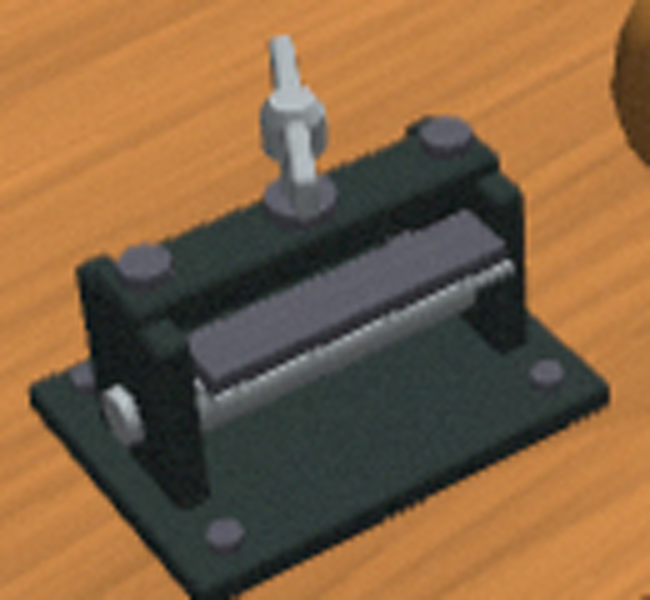

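Top view: the hub top is at about (330.2,248.8), the wing ends at about (342.8,225.9) and (318.8,272.6), and the bridge caps at (291.8,250.0) and (365.8,253.8). Next I convert these to positions and compare them with the given sizes.

```bash
cat > h.py <<'E'
import numpy as np,pickle
def ray(s,u,v,z):
    V=s["view"];R=V[:3,:3];c=-R.T@V[:3,3]
    d=R.T@np.array([(u-s["cx"])/s["fx"],(v-s["cy"])/s["fy"],1]); return (c+d*(z-c[2])/d[2])
def proj(s,p):
    q=s["view"][:3,:3]@np.asarray(p)+s["view"][:3,3]; return s["fx"]*q[0]/q[2]+s["cx"],s["fy"]*q[1]/q[2]+s["cy"]
E
python3 - <<'E'
from h import *
s=pickle.load(open("top0.pkl","rb")); sc=pickle.load(open("scene0.pkl","rb"))
Z=lambda x,y:(265+x/6-.5+.5/6,205+y/6-.5+.5/6)
P={}
for n,x,y,z in[("hub",391,261,.163),("t1",467,122,.160),("t2",322,408,.160),("capL",161,270,.116),("capR",605,293,.116),("fBL",84,98,.01),("fBR",640,123,.01),("fFR",634,548,.01),("fFL",62,520,.01)]:
    P[n]=ray(s,*Z(x,y),z); print(n,P[n].round(4))
print("tips mid",((P["t1"]+P["t2"])/2).round(4),np.linalg.norm(P["t1"]-P["t2"]), "caps mid",((P["capL"]+P["capR"])/2).round(4),np.linalg.norm(P["capL"]-P["capR"]))
print("foot mid",(sum(P[k] for k in P if k[0]=='f')/4).round(4))
d=P["t1"]-P["t2"];print("wing ang",np.degrees(np.arctan2(d[1],d[0])));d=P["capL"]-P["capR"];print("y dir",np.degrees(np.arctan2(d[1],d[0])))
# scene check
ZS=lambda x,y:(165+x/5-.4,180+y/5-.4)
print("hub scene",ray(sc,*ZS(296,100),.163).round(4), "tips",ray(sc,*ZS(281,40),.160).round(4),ray(sc,*ZS(302,180),.16).round(4))
# others
for n,u,v,z in[("tin top",430,284,.085),("hamhead",295,165,.02),("hamhandle",398,186,.01),("last toe",240,188,.03),("last heel",202,296,.05),("last edge",247,205,.03)]: print(n,ray(s,u,v,z).round(3))
E
```

```text
hub [ 0.5189 -0.0513  0.163 ]
t1 [ 0.5601 -0.0791  0.16  ]
t2 [ 0.4767 -0.0265  0.16  ]
capL [0.5276 0.0164 0.116 ]
capR [ 0.5094 -0.1232  0.116 ]
fBL [0.6043 0.0341 0.01  ]
fBR [ 0.5801 -0.1613  0.01  ]
fFR [ 0.4328 -0.1421  0.01  ]
fFL [0.4575 0.0534 0.01  ]
tips mid [ 0.5184 -0.0528  0.16  ] 0.09865715120179677 caps mid [ 0.5185 -0.0534  0.116 ] 0.1408075504129808
foot mid [ 0.5187 -0.054   0.01  ]
wing ang -32.224337771535986
y dir 82.56903422466952
hub scene [ 0.5242 -0.0556  0.163 ] tips [ 0.484  -0.0316  0.16  ] [ 0.5625 -0.0836  0.16  ]
tin top [ 0.444 -0.247  0.085]
hamhead [ 0.722 -0.011  0.02 ]
hamhandle [ 0.661 -0.229  0.01 ]
last toe [0.678 0.11  0.03 ]
last heel [0.457 0.199 0.05 ]
last edge [0.64  0.098 0.03 ]
```

Checks agree: the tip span is 98.7 mm against 100 mm, and the tip midpoint, cap midpoint and foot centre all fall within 1.5 mm of each other. The axis is at about (0.519, -0.053) and the wing direction is -32° (mod 180). I'll grip the hub with the jaws square to the wings and turn with joint 6 only. First I check the joint 6 range.

```bash
python3 - <<'E'
from bench import r
import numpy as np
for y in(-32.2,147.8):
  for z in(.25,.138):
    for dy in(0,-155,-60):
        yy=(y+dy+180)%360-180
        q=r.solve_ik([.519,-.053,z],[180,0,yy]); print(yy,z,None if q is None else np.round(q,1))
print(r.get_wrist_force(),r.get_torque(),r.get_time())
E
```

```text
-32.19999999999999 0.25 [ -9.9  12.7  90.2  -0.   77.  112.3]
172.8 0.25 [ -9.9  12.7  90.2   0.   77.  -92.7]
-92.2 0.25 None
-32.19999999999999 0.138 [ -9.9  19.2  97.6  -0.   63.1 112.3]
172.8 0.138 [ -9.9  19.2  97.6   0.   63.1 -92.7]
-92.2 0.138 None
147.8 0.25 [ -9.9  12.7  90.2   0.   77.  -67.7]
-7.199999999999989 0.25 [-9.9 12.7 90.2 -0.  77.  87.3]
87.80000000000001 0.25 [-9.9 12.7 90.2  0.  77.  -7.7]
147.8 0.138 [ -9.9  19.2  97.6   0.   63.1 -67.7]
-7.199999999999989 0.138 [-9.9 19.2 97.6 -0.  63.1 87.3]
87.80000000000001 0.138 [-9.9 19.2 97.6 -0.  63.1 -7.7]
[-0.51541858  0.07886566  0.19194757] [-0.03498293  0.00612929 -0.0009543 ] 0.1
```

Yaw 147.8 is the one to use: j6 starts at -68, and turning the screw in raises it by at most 155° to +87.

```bash
python3 - <<'E'
from bench import r
import numpy as np,cv2,pickle
r.move_pose([.519,-.053,.25],[180,0,147.8]); print(r.get_time())
r.set_gripper(1.0,40)
r.move_straight([.519,-.053,.138]); print(r.get_time(),r.get_eef_pos(),r.get_tcp_rot(),r.get_wrist_force(),r.get_torque())
for n in("scene","top"):
    s=r.snapshot(n); pickle.dump(s,open(f"{n}1.pkl","wb"));cv2.imwrite(f"pics/{n}1.png",s["img"][:,:,::-1])
a=cv2.imread("pics/scene1.png")[140:300,145:305]; cv2.imwrite("pics/sc1z.png",cv2.resize(a,None,fx=3.7,fy=3.7,interpolation=cv2.INTER_CUBIC))
E
```

```text
2.4167
3.5333 [ 0.51945325 -0.05307127  0.1389014 ] [1.79972290e+02 7.40207383e-02 1.47802932e+02] [-0.05840802 -1.36271998 -0.34069111] [ 0.02575555  0.0474959  -0.00263002]
```

View pics/sc1z.png

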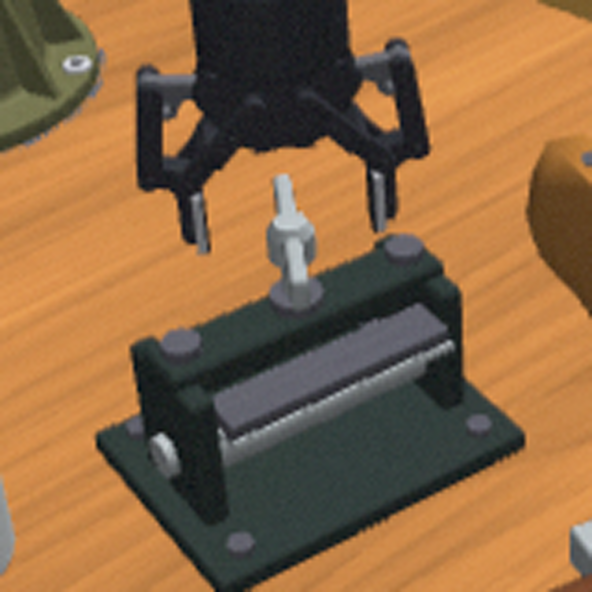

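The jaws straddle the hub evenly: the fingers are at zoom x≈200 and 380 with the hub at 290, and the wings run between them. Now I close gently and read the forces.

```bash
python3 - <<'E'
from bench import r
import numpy as np,cv2
r.set_gripper(0.0,40)
print(r.get_time(),r.get_width()*85,r.get_eef_pos().round(4),r.get_wrist_force().round(2),r.get_torque().round(3))
q=np.array(r.get_joints());print(q.round(2))
for i in range(3):
    q[5]+=5; r.movej(q.tolist())
    print(r.get_time(),r.get_joints()[5],r.get_width()*85,r.get_wrist_force().round(2),r.get_torque().round(3))
s=r.snapshot("scene");a=s["img"][140:300,145:305,::-1]; cv2.imwrite("pics/sc2z.png",cv2.resize(a,None,fx=3.7,fy=3.7,interpolation=cv2.INTER_CUBIC))
E
```

```text
4.225 23.92880557171182 [ 0.5189 -0.0532  0.1383] [-3.78 -1.74  5.51] [-0.417  0.634  0.002]
[-9.870e+00  1.922e+01  9.764e+01 -3.000e-02  6.314e+01 -6.765e+01]
4.475 -62.7701437198687 24.204468286216226 [-0.85  0.97  0.7 ] [ 0.156  0.091 -0.047]
4.725 -57.87370920796752 23.992186878428278 [1.92 4.03 0.99] [ 0.617 -0.244 -0.159]
4.975 -52.849573020155496 23.964486493870574 [2.73 5.7  0.99] [ 0.834 -0.57  -0.121]
```

View pics/sc2z.png

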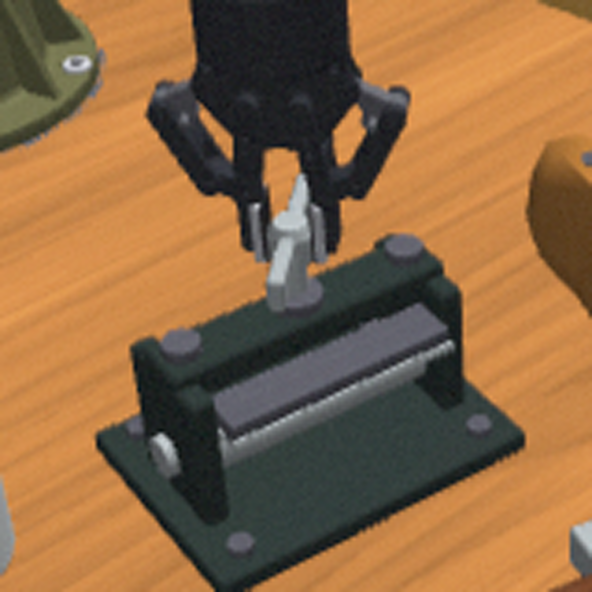

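The wing turns with the gripper: it now points the other way in the image, and the moment about z is about -0.12 N m, as given. I'll keep turning in until the moment rises.

```bash
python3 - <<'E'
from bench import r
import numpy as np,cv2,pickle
q=np.array(r.get_joints()); t0=q[5]
while q[5]<105:
    q[5]+=5; r.movej(q.tolist()); m=r.get_torque()
    print(round(r.get_time(),2),round(q[5],1),round(r.get_joints()[5],1),r.get_wrist_force().round(1),m.round(3))
    if abs(m[2])>.3: break
for n in("scene","top"):
    s=r.snapshot(n); pickle.dump(s,open(f"{n}3.pkl","wb"));cv2.imwrite(f"pics/{n}3.png",s["img"][:,:,::-1])
a=cv2.imread("pics/scene3.png")[140:300,145:305]; cv2.imwrite("pics/sc3z.png",cv2.resize(a,None,fx=3.7,fy=3.7,interpolation=cv2.INTER_CUBIC))
E
```

```text
5.28 -47.9 -48.1 [4.  3.8 0.7] [ 0.605 -0.544 -0.074]
5.53 -42.9 -43.1 [ 5.6  5.3 -0.6] [ 0.746 -0.778 -0.094]
5.78 -37.9 -38.1 [ 6.   5.8 -1.8] [ 0.938 -1.108 -0.082]
6.03 -32.9 -33.1 [ 7.9  6.1 -2.6] [ 1.058 -1.335 -0.086]
6.28 -27.9 -28.1 [10.2  7.1 -3.8] [ 1.194 -1.67  -0.11 ]
6.53 -22.9 -23.1 [12.   8.3 -4.3] [ 1.252 -1.897 -0.058]
6.78 -17.9 -18.1 [15.   8.7 -6.3] [ 1.252 -2.25  -0.085]
7.03 -12.9 -13.1 [17.9  9.  -6.5] [ 1.351 -2.609 -0.079]
7.28 -7.9 -8.1 [19.4  8.8 -9. ] [ 1.388 -2.923 -0.049]
7.53 -2.9 -3.1 [ 21.1   8.7 -10.3] [ 1.407 -3.272 -0.056]
7.78 2.1 1.9 [ 22.4   8.  -11.7] [ 1.387 -3.635 -0.039]
8.03 7.1 6.9 [ 24.8   7.9 -11.2] [ 1.361 -3.9   -0.074]
8.28 12.1 11.9 [ 26.7   6.9 -13.5] [ 1.222 -4.193 -0.084]
8.53 17.1 16.9 [ 28.7   7.3 -14.4] [ 1.115 -4.539 -0.073]
8.78 22.1 21.9 [ 31.2   4.4 -15.4] [ 1.024 -4.825 -0.074]
9.03 27.1 26.9 [ 32.4   4.7 -16. ] [ 0.898 -5.105 -0.023]
9.28 32.1 31.9 [ 33.8   3.8 -17.7] [ 0.723 -5.392 -0.03 ]
9.53 37.1 36.9 [ 34.8   2.3 -17.7] [ 0.554 -5.622 -0.021]
9.78 42.1 41.9 [ 37.7   0.8 -19.6] [ 0.304 -5.836 -0.077]
10.03 47.1 46.9 [ 38.1   0.4 -20.3] [ 0.132 -6.003 -0.053]
10.28 52.1 51.9 [ 40.  -1. -20.] [-0.128 -6.283  0.039]
10.53 57.1 56.9 [ 39.4  -3.9 -20.9] [-0.346 -6.397 -0.084]
10.78 62.1 61.9 [ 40.1  -4.7 -22.2] [-0.629 -6.529 -0.061]
11.03 67.1 66.9 [ 40.7  -5.8 -22.3] [-0.881 -6.631 -0.038]
11.28 72.1 71.9 [ 40.7  -8.1 -21.3] [-1.207 -6.448  0.124]
11.53 77.1 76.9 [ 37.9 -10.9 -20.9] [-1.462 -6.122  0.109]
11.78 82.1 81.9 [ 36.5 -12.3 -20.7] [-1.627 -5.874  0.103]
12.03 87.1 86.9 [ 27.9 -12.7 -13.7] [-2.029 -4.568 -0.092]
12.28 92.1 91.9 [ 18.6 -11.8  -8.1] [-1.985 -2.855 -0.138]
12.53 97.1 96.9 [ 9.4 -8.9 -2.9] [-1.608 -1.488 -0.121]
12.78 102.1 101.9 [ 0.9 -7.5  1.1] [-1.044 -0.039 -0.143]
13.03 107.1 106.8 [-1.8 -6.3  2.9] [-0.947  0.252  0.208]
```

View pics/sc3z.png

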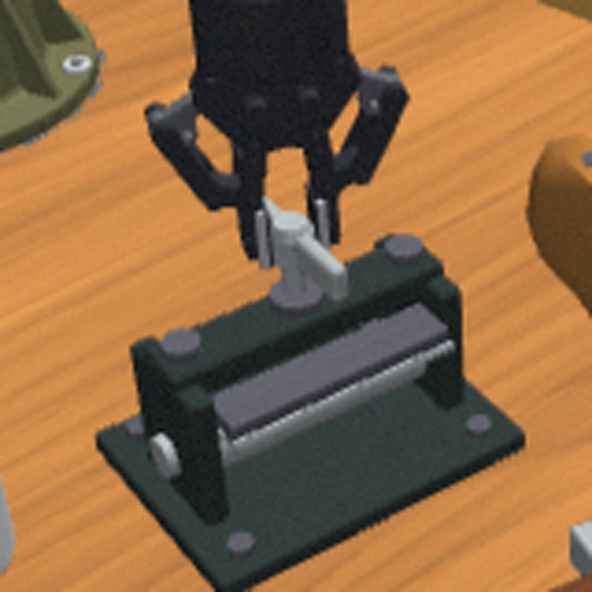

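The force grew because the hold was slightly off-axis, and the wing now stands askew in the jaws, so the hub has slipped in the grip, probably at the stop. I'll measure the wing angle from the image.

```bash
python3 - <<'E'
from h import *
import cv2
sc=pickle.load(open("scene3.pkl","rb"));s=pickle.load(open("top3.pkl","rb"))
a=sc["img"][180:240,200:260,::-1]; a=cv2.resize(a,None,fx=9,fy=9,interpolation=cv2.INTER_CUBIC)
A=np.array([.519,-.053,0])
def draw(sn,im,off,f,deg):
    c,s_=np.cos(np.radians(deg)),np.sin(np.radians(deg))
    loop=[(x,y) for x,y in((-.05,-.005),(.05,-.005),(.05,.005),(-.05,.005))]
    pts=[]
    for x,y in loop:
        u,v=proj(sn,A+[c*x-s_*y,s_*x+c*y,.16]); pts.append(((u-off[0]+.5)*f,(v-off[1]+.5)*f))
    cv2.polylines(im,[np.int32(pts)],True,(0,0,255),1)
W=[]
for deg in (0,-8,-16):
    b=a.copy(); draw(sc,b,(200,180),9,deg); W.append(b[:,100:460])
cv2.imwrite("pics/ov3.png",cv2.resize(np.hstack(W),None,fx=.74,fy=.74))
t=s["img"][205:305,265:385,::-1]; cv2.imwrite("pics/top3z.png",cv2.resize(t,None,fx=6,fy=6,interpolation=cv2.INTER_CUBIC))
E
```

```text
(no output)
```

View pics/ov3.png

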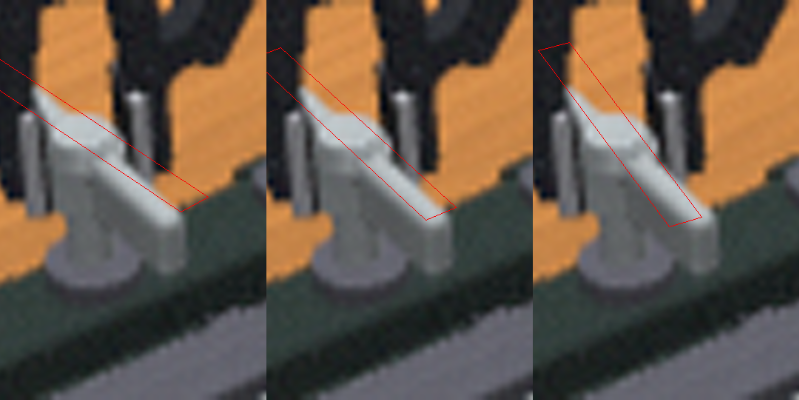

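View pics/top3z.png

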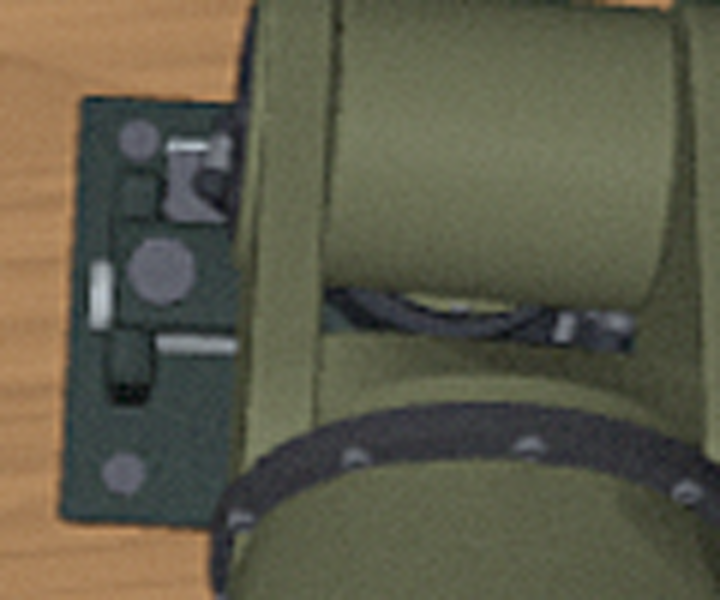

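In this view (allowing for the scene camera's offset of about 4 mm) the wing is at about -7°. That means it has turned about 155° clockwise, the most the stated start range allows, so it should be at the stop. The moment gave no clear sign, though. I'll release, regrip squarely with a better centre (the force says the hub is a little further +x) and press again to confirm.

```bash
python3 - <<'E'
from bench import r
import numpy as np,cv2,pickle
print(r.get_eef_pos().round(4))
r.set_gripper(0.9); print(r.get_time(),r.get_eef_pos().round(4),r.get_wrist_force().round(2))
r.move_straight([.5210,-.0540,.138],[180,0,-7]); q=r.get_joints(); print(r.get_time(),np.round(q,2),r.get_eef_pos().round(4),r.get_wrist_force().round(2),r.get_torque().round(3))
s=r.snapshot("scene"); pickle.dump(s,open("scene4.pkl","wb"))
a=s["img"][180:240,200:260,::-1]; cv2.imwrite("pics/s4.png",cv2.resize(a,None,fx=9,fy=9,interpolation=cv2.INTER_CUBIC))
E
python3 - <<'E'
# fit wing angle in scene images against a wing model (axis offset free), using bright-grey mask
from h import *
import cv2
from scipy.optimize import minimize
def mask(n):
    im=pickle.load(open(n,"rb"))["img"].astype(float)
    R,G,B=im[...,0],im[...,1],im[...,2]; return ((np.abs(R-B)<25)&(R>125)).astype(np.uint8)
for n in("scene0.pkl","scene4.pkl"):
    m=mask(n); m2=np.zeros_like(m); m2[184:222,208:245]=m[184:222,208:245]
    v,u=np.nonzero(m2); print(n,len(u),u.min(),u.max(),v.min(),v.max())
    cv2.imwrite("pics/m_"+n[:-4]+".png",cv2.resize(m2[175:235,200:260]*255,None,fx=6,fy=6,interpolation=0))
E
```

```text
[ 0.5191 -0.0536  0.1385]
13.6833 [ 0.5192 -0.0527  0.1383] [ 0.3  -0.28  0.24]
14.1833 [-9.92 19.49 97.31 -0.   63.2  87.25] [ 0.521 -0.054  0.138] [-0.78 -0.07  0.53] [ 0.004 -0.066  0.05 ]
scene0.pkl 153 219 229 187 216
scene4.pkl 150 211 244 184 213
```

View pics/s4.png

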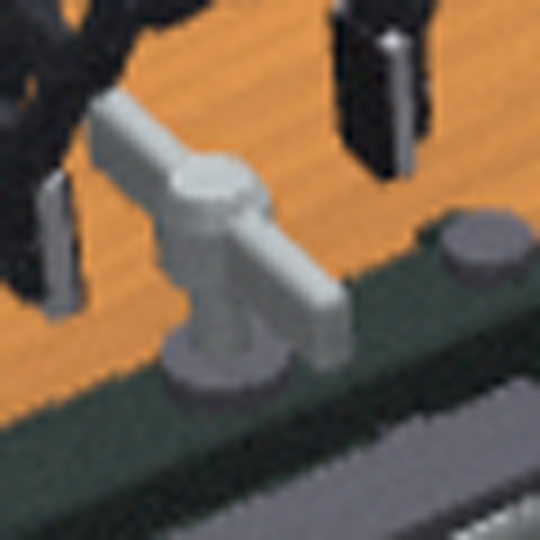

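The jaws are open and clear. Both wing ends can be seen at zoom (103,97) and (338,293), so I get the angle from those.

```bash
python3 - <<'E'
from h import *
s=pickle.load(open("scene4.pkl","rb"))
Z=lambda x,y:(200+x/9-.44,180+y/9-.44)
for a,b in(((103,97),(338,293)),((107,94),(338,290))):
    p=ray(s,*Z(*a),.16);q=ray(s,*Z(*b),.16);d=q-p
    print(p.round(4),q.round(4),((p+q)/2).round(4),np.linalg.norm(d),np.degrees(np.arctan2(d[1],d[0])))
E
```

```text
[ 0.4779 -0.0516  0.16  ] [ 0.57   -0.0606  0.16  ] [ 0.524  -0.0561  0.16  ] 0.09253517005048181 -5.588463494389584
[ 0.4776 -0.0502  0.16  ] [ 0.5692 -0.0599  0.16  ] [ 0.5234 -0.0551  0.16  ] 0.09212279854529676 -6.041600657286789
```

The wing is at -6°, about parallel to the splitter's own x axis (-7.4°), which is consistent with the stop. I'll grip it squarely and press clockwise to confirm.

```bash
python3 - <<'E'
from bench import r
import numpy as np,cv2,pickle
r.set_gripper(0.0,60)
print(r.get_time(),r.get_width()*85,r.get_eef_pos().round(4),r.get_wrist_force().round(2),r.get_torque().round(3))
q=np.array(r.get_joints()); t0=q[5]
for i in range(10):
    q[5]+=3; r.movej(q.tolist()); m=r.get_torque()
    print(round(r.get_time(),2),round(q[5],1),round(r.get_joints()[5],1),r.get_wrist_force().round(1),m.round(3),np.round(r.get_joint_efforts()[5],3))
    if abs(m[2])>.6: break
r.pause(.2)
s=r.snapshot("scene"); pickle.dump(s,open("scene5.pkl","wb"))
a=s["img"][180:240,200:260,::-1]; cv2.imwrite("pics/s5.png",cv2.resize(a,None,fx=9,fy=9,interpolation=cv2.INTER_CUBIC))
E
```

```text
14.7667 23.342630527176237 [ 0.5209 -0.0546  0.1383] [-3.01 -4.43  3.6 ] [-0.802  0.532 -0.033]
15.02 90.1 90.1 [-5.   0.3  3.4] [0.045 0.998 0.176] 0.387
15.27 93.1 93.1 [-9.6  0.5  5.9] [0.177 1.591 0.604] 0.815
```

View pics/s5.png

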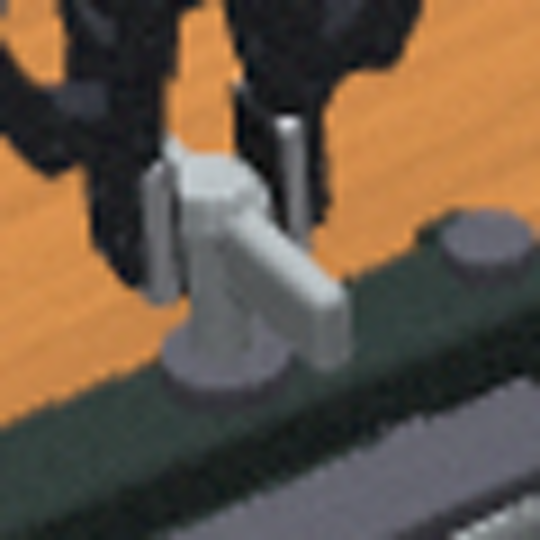

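The moment rose sharply from about 0 to 0.6 N m within 6°, and the wing didn't move (near end still at zoom (338,293)). It is hard against the stop. Now I back off 90°.

```bash
python3 - <<'E'
from bench import r
import numpy as np,cv2,pickle
q=np.array(r.get_joints())
for j in (88,80,70,60,50,40,30,20,10,3,-4):
    q[5]=j; r.movej(q.tolist())
    print(round(r.get_time(),2),j,r.get_wrist_force().round(1),r.get_torque().round(3),np.round(r.get_joint_efforts()[5],3))
    if np.linalg.norm(r.get_wrist_force())>70: break
r.set_gripper(1.0)
print(r.get_time(),r.get_wrist_force().round(2))
r.move_straight([.521,-.054,.26]); 
s=r.snapshot("scene"); pickle.dump(s,open("scene6.pkl","wb"))
a=s["img"][180:240,200:260,::-1]; cv2.imwrite("pics/s6.png",cv2.resize(a,None,fx=9,fy=9,interpolation=cv2.INTER_CUBIC))
r.movej([50,*r.get_joints()[1:]])
s=r.snapshot("top"); pickle.dump(s,open("top6.pkl","wb")); cv2.imwrite("pics/top6.png",s["img"][:,:,::-1])
a=s["img"][205:305,265:385,::-1]; cv2.imwrite("pics/t6.png",cv2.resize(a,None,fx=6,fy=6,interpolation=cv2.INTER_CUBIC))
print(r.get_time())
E
```

```text
15.77 88 [-2.4  0.1  1.3] [-0.114  0.396  0.124] -0.57
16.02 80 [-2.9 -3.5  2.3] [-0.534  0.551  0.117] -0.86
16.32 70 [-2.7 -4.6  1.7] [-0.802  0.507  0.102] -0.463
16.61 60 [-2.5 -6.2  1.2] [-1.01   0.47   0.093] -0.465
16.9 50 [-2.5 -8.3  1.4] [-1.321  0.319  0.12 ] -0.465
17.19 40 [-1.8 -9.2  0.2] [-1.557  0.161  0.1  ] -0.466
17.48 30 [  0.5 -10.4  -0.6] [-1.757 -0.094  0.107] -0.467
17.77 20 [  2.2 -11.2  -2.6] [-1.964 -0.374  0.135] -0.467
18.07 10 [  3.8 -11.8  -3.2] [-2.055 -0.598  0.187] -0.467
18.32 3 [  5.1 -12.   -4.3] [-2.091 -0.804  0.113] -0.508
18.57 -4 [  6.9 -12.3  -4.8] [-2.067 -1.034  0.112] -0.508
19.1917 [ 0.89 -0.54 -0.37]
22.1417
```

View pics/s6.png

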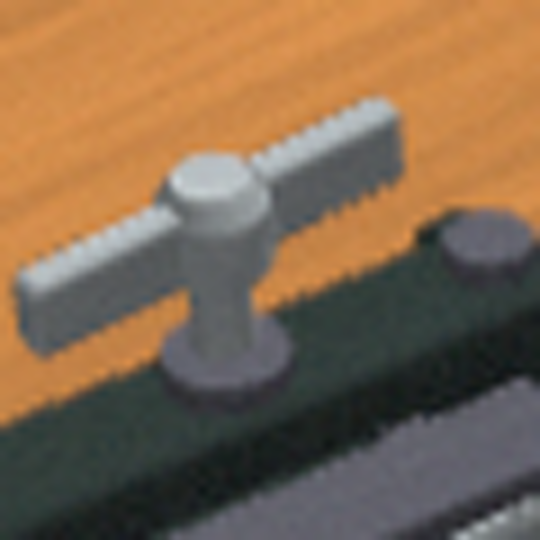

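View pics/t6.png

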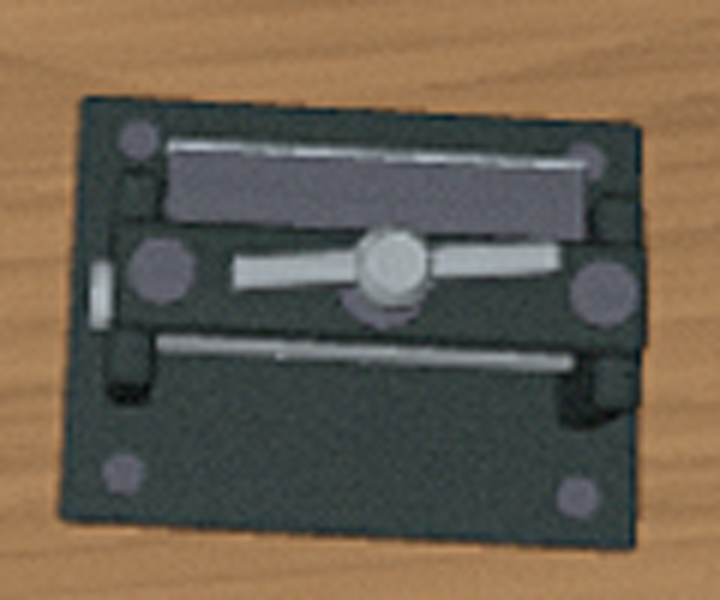

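View pics/top6.png

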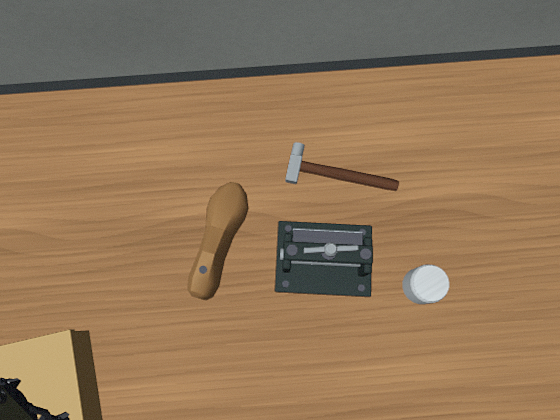

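The wing ends are at zoom (234,272) and (560,256) in the top view. The last, tin and hammer are where they were. I compute the angle from both views.

```bash
python3 - <<'E'
from h import *
s=pickle.load(open("top6.pkl","rb"));sc=pickle.load(open("scene6.pkl","rb"))
Z=lambda x,y:(265+x/6-.42,205+y/6-.42)
p=ray(s,*Z(234,271),.16);q=ray(s,*Z(560,256),.16);d=p-q;print(np.linalg.norm(d),np.degrees(np.arctan2(d[1],d[0])))
Z=lambda x,y:(200+x/9-.44,180+y/9-.44)
p=ray(sc,*Z(26,275),.16);q=ray(sc,*Z(386,101),.16);d=q-p;print(np.linalg.norm(d),np.degrees(np.arctan2(d[1],d[0])))
for n in("0","6"):
    pass
a=pickle.load(open("top0.pkl","rb"))["img"].astype(int);b=s["img"].astype(int);D=np.abs(a-b).sum(2)>90
D[195:310,265:390]=0; D[330:,:110]=0; print("changed px elsewhere",D.sum(), np.argwhere(D)[:5])
E
```

```text
0.09920894054778367 88.1947002179925
0.09571528071440118 87.75438558737501
changed px elsewhere 0 []
```

The wing stands at 88°, and the stop was between -6° and -7.4°. That is 94–95.5° off the bottom (about 1.65 rad), inside the 1.27–1.87 band. I'll hand it in.

```bash
python3 - <<'E'
from bench import r
print(r.get_wrist_force(),r.get_eef_pos(),r.get_time()); r.job_done()
E
```

```text
[-0.56368084 -0.04300968 -0.42963616] [0.30852215 0.42286188 0.25887921] 22.1417
the job is handed in; nothing more can be done
```

I turned the wing screw clockwise until it bottomed, backed it off about a quarter turn, moved the arm clear and handed the job in at 22.1 s. No verdict is reported, so the results below are my own checks.

- **Bottoming:** The first turn gave no clear rise in moment. The hold was off-axis (side force up to about 46 N at the wrist) and the hub slipped about 20° in the jaws. I let go, regripped closer to the centre and pressed again. The moment rose to 0.6 N m within 6° and the wing did not move, so it was on the stop.
- **Final position:** The two cameras put the wing at 88.2° and 87.8°, with the stop at -6° to -7.4°. That is about 1.64–1.67 rad off the bottom, inside the 1.27–1.87 band but 4–5° more than an exact quarter turn.
- **Surroundings:** Comparing the top view before and after shows no change at the shoe last, tin or hammer. The wrist force was about 0.7 N with the arm clear.
- **Disagreement:** The two cameras differed by about 4–5 mm on where the screw axis is. I used a point in between for the regrip.

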